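# Crank the jaw open and hold the hidden bolt head

## Task

The nut driver on this bench fixture is only dragging the bolt round with its nut. Turn the crank counter-clockwise, a little over one full turn, until the sliding jaw is fully open against its stop, then reach down into the gap between bracket and jaw, grasp the bolt's hex head and hold it still so that it no longer turns. Finish while still holding the head, with the jaw left open, and leave the oil can, screwdriver and collar where they are.

Things in the scene. Friction and masses are not known exactly. Their poses are not given: they have to be found in the camera images.
- fixture: Grey bench fixture, bolted down. Origin on the bench below the bolt line, in the plane of the bracket's inner face; z up, x along the bolt from bracket to jaw (away from the robot), y to the crank's side. Offsets elsewhere are in this frame. Bracket: upright plate, x -10 to 0 mm, y -45 to 45, top 130 mm high. In front of it a nut driver on the bolt line, x -114 to -26, top 125 mm high.
- bolt_head (a point): Centre of the steel hex head behind the bracket: x 11, y 0, height 100 mm. 24 mm across flats, 28 across corners, 10 mm thick (x 6 to 16), on a 16 mm shank. Pinch it from above, fingers closing along the fixture's y on its left and right; the gap is free for 90 mm to either side and down to 40 mm above the bench.
- bolt (a joint): Angle of the bolt about the fixture's x, rad. At 0 (and every 1.047) two flats stand upright, facing the fixture's y. Left alone it creeps on at 0.05 rad/s all the time, driven with 0.06 N m; a firm grip (20 N or more) on the head stops it at whatever angle it stands.
- jaw (a joint): Travel of the sliding jaw along the fixture's x, m. The jaw is an aluminium block 28 mm thick, 110 mm wide, top 114 mm high. Its face stands 19 mm + travel from the bracket: too narrow a gap for fingers at first, 63 mm when fully open (travel 0.044). Geared to the crank, 6.5 mm per rad.
- crank (a joint): Angle of the crank wheel about the vertical, rad; it grows counter-clockwise seen from above and opens the jaw. Starts between 0 and 0.4; the stop at fully open is 6.8. At 0 the handle lies on the fixture's -x side of the wheel's axis. About 3 N at the handle moves it; it stays where it is left.
- crank_handle (a point): Middle of the crank's upright black handle: a freely spinning sleeve 22 mm in diameter, 50 mm from the wheel's axis, from 71 to 123 mm above the bench (middle 98). The wheel is an aluminium disc 132 mm in diameter, its top 70 mm high, hub cap 74 mm.
- crank_axis (a point): Point on the crank's vertical axis at the height of the handle's middle: fixture x 0, y 170, height 98 mm. It does not move.
- oil_can_mid (a point): Bystander: middle of a blue can, 56 mm in diameter, 110 mm tall, standing on the bench.
- screwdriver_mid (a point): Bystander: a screwdriver 180 mm long lying on the bench.
- spare_collar_mid (a point): Bystander: a steel ring, 44 mm outside, 22 mm tall, lying on the bench.

How it is judged (in metres and radians):
On the way, in this order (a step that is already met when the one before it is completed fails the run):
1. the crank has been turned to the stop and the jaw is open (value of joint crank above 6.5 rad and value of joint jaw above 0.041 m), for 0.2 s.
2. the bolt head is held and has stopped turning (contact force between the fingers and bolt above 5 N and distance between the grasp point and bolt_head below 0.025 m and velocity of joint bolt between -0.012 and 0.012 rad/s), for 0.3 s.
At the end, for the whole second after the job is handed in: The crank stands above 6.5 rad and the jaw is open by more than 41 mm; the fingers grip the bolt head with more than 5 N, the middle of the pads within 25 mm of the head's centre, and the bolt turns slower than 0.012 rad/s (0.05 when left alone). The program finishes while holding (all of step 1 and all of step 2); the arm keeps its last pose, push and grip.
It fails at once if the oil can, screwdriver or collar is moved more than 30 mm (distance of any of oil_can_mid, screwdriver_mid, spare_collar_mid from where it was at the start of the episode above 0.03 m).
It also fails if it takes over 64 s, if anything falls off the work surface, if the arm or the gripper's body presses on something with over 40 N, if the wrist force passes 120 N, or if a joint passes its speed limit or range.

## Robot

A 7-joint arm with a two-finger parallel gripper is mounted at the origin on the work surface. World frame = base frame: x ahead of the robot, y to its left, z up, the work surface at z = 0. Lengths are in mm, angles in rad, forces in N, time in s.
With the tool pointing down it reaches from about 400 to 850 mm from the base axis. Payload 4.5 kg.
Tool frame: the origin (TCP) lies at the very end of the fingers, on their centre line; the grasp point (between the pads) lies 19 mm behind it; z points along the fingers, y is the line along which they close (so a half turn about z gives the same grasp; the last joint's range is limited). The gripper opens to 85 mm and grips with 20 to 120 N. Pads are 22 mm wide; open, the fingers measure 114 mm over their backs; the gripper's body (76 mm by 85 mm) begins 54 mm behind the grasp point. The pads swing forward as they close: fully open they stand 13 mm farther back than shut.
Start: joints at [-1.207, 0.689, -0.195, 1.565, 0.157, 0.902, -0.215], TCP at [202.39, 591.348, 231.317] pointing down, gripper open.
Joint ranges: [-3.01, 3.01], [-0.46, 2.08], [-1.47, 1.51], [0.13, 2.56], [-1, 4.14], [0.04, 2.09], [-2.66, 2.66]. Speed limits (rad/s): [2.57, 2.57, 3.14, 3.14, 3.14, 3.14, 3.14].

## Interface

Orientations are given as a unit quaternion [w, x, y, z].
In Python, from rig import sense, grab_frame, sign_off gives the robot as it stands.
- The arm moves only by the tool move_arm, never from a script. Its arguments are lists of equal length, an entry for each row: "translation": the shift along the tool's x, y, z in mm, a list of three; "twist": the turn, a rotation vector about the tool's x, y, z in degrees, a list of three; "hand": the finger opening in mm, from 0 to 85.4. In form: {"translation": [[dx, dy, dz], ...], "twist": [[ax, ay, az], ...], "hand": [hand, ...]}. A call has 1 to 8 rows; each row is the pose to reach, as a shift and turn from the pose commanded when the call began, along the tool's axes at that moment; what a row does not reach only later rows make up. A row lasts 1/10 s, in which the tool goes at most 50 mm and 8.59 degrees, less where a joint would pass 70% of its speed; a pose out of reach is approached as far as the arm can. A call with a gripper value outside its range is refused whole. The fingers move at their own pace and stop on an object; "grip_force" is the grip in N (left out, the last holds). Time passes only in rows, so rows that repeat a pose let the fingers close. It gives the time, the measured TCP pose, the force, the opening and the grip force at its end, in the units of the state.
- sense(): the state, without advancing time (a new reading comes with each control period).
- grab_frame(name): name is "scene" or "top" or "wrist"; returns a dict with "image" (480x640x3 uint8, red, green, blue), "camera_matrix" (3x3 intrinsics, pixels), "world_to_cam" (4x4, takes a point from world to camera coordinates); the wrist camera has in their place "mount" (4x4, takes a point from camera to tool coordinates, whose origin is the TCP and whose axes are the flange's). Camera axes: x right, y up, looking along -z (the intrinsics and any distortion apply to the point x, -y, -z); pixel columns grow to the right and rows downward; lengths in mm; the calibration is good to about 2 mm. A picture is of the moment at which its call begins: read the wrist's pose just before it. There is no depth.
- sign_off(): hands the job in; it is judged then, once.
The state is a dict: "time": time; "joint_pos": joint angles; "qd": joint speeds; "joint_torque": joint torques, N m; "position": TCP position; "tcp_rot": TCP orientation; "ft_force": force on the tool from outside, world axes, zero at the start; "moment": the same for the moment, N m; "opening": opening from 0.0 (shut) to 1.0 (fully open); "gripper_force": force on a finger pad.
Only numpy, scipy, OpenCV 4.12 (cv2) and the standard library are available. Lean on these libraries where they do the work, as an engineer would, in place of code of your own. Each camera call takes 0.05 s, during which the arm holds its last target. There are 200 camera calls.

## Working session

There is one attempt and no reset: what is moved stays moved. The work goes in short steps, Python scripts to look and compute and a tool call to move; the robot and the scene stay as the last step left them, time stands still between calls to the robot, and variables do not carry over. Pictures are saved under pics/ and viewed, at most 10 in all, crops included, and the job is handed in when it is done.

Besides the shell and the picture viewer there is one more tool, called after ">>>" as name(argument=value, ...) on one line, values as JSON. move_arm: Moves the arm, as the interface text tells. Its arguments: {"type":"object","properties":{"translation":{"type":"array","items":{"type":"array","items":{"type":"number"}}},"twist":{"type":"array","items":{"type":"array","items":{"type":"number"}}},"hand":{"type":"array","items":{"type":"number"}},"grip_force":{"type":"number"}},"required":["translation","twist","hand"]}

```bash
mkdir -p pics; ls; python3 - <<'E'
from rig import *
import cv2,numpy as np
np.set_printoptions(precision=4,suppress=True)
s=sense();print(s)
for n in ("scene","top"):
    f=grab_frame(n);cv2.imwrite(f"pics/{n}0.png",f["image"][:,:,::-1])
    print(n,f["camera_matrix"],f["world_to_cam"],[k for k in f])
    np.savez(f"{n}0.npz",K=f["camera_matrix"],T=f["world_to_cam"],im=f["image"])
E
```

```text
pics
{'time': 0.0, 'joint_pos': array([-1.2072,  0.69  , -0.1945,  1.5664,  0.1573,  0.9025, -0.2151]), 'qd': array([-0.0013,  0.0014,  0.0003, -0.0012, -0.0004,  0.0001, -0.0018]), 'joint_torque': array([  0.0008, -53.9599,  -1.2665, -15.8548,   0.0091,   0.0092,
         0.    ]), 'position': array([202.2253, 590.6708, 230.4471]), 'tcp_rot': array([-0.0001,  0.1641,  0.9864, -0.001 ]), 'ft_force': array([-0.0496, -0.7724, -0.0383]), 'moment': array([-0.0025,  0.0015, -0.0564]), 'gripper_force': 0.0, 'opening': 1.0043456106274908}
scene [[434.37     0.     327.29  ]
 [  0.     434.37   244.5333]
 [  0.       0.       1.    ]] [[    0.6599     0.7513     0.0055  -287.3584]
 [   -0.6487     0.5661     0.5087   372.6644]
 [    0.3791    -0.3393     0.8609 -1057.4007]
 [    0.         0.         0.         1.    ]] ['image', 'camera_matrix', 'world_to_cam']
top [[457.6688   0.     307.8644]
 [  0.     457.6688 235.0014]
 [  0.       0.       1.    ]] [[   0.0219   -0.9997   -0.0068 -102.6689]
 [   0.999     0.0216    0.039  -578.5793]
 [  -0.0389   -0.0076    0.9992 -872.529 ]
 [   0.        0.        0.        1.    ]] ['image', 'camera_matrix', 'world_to_cam']
```

View pics/scene0.png

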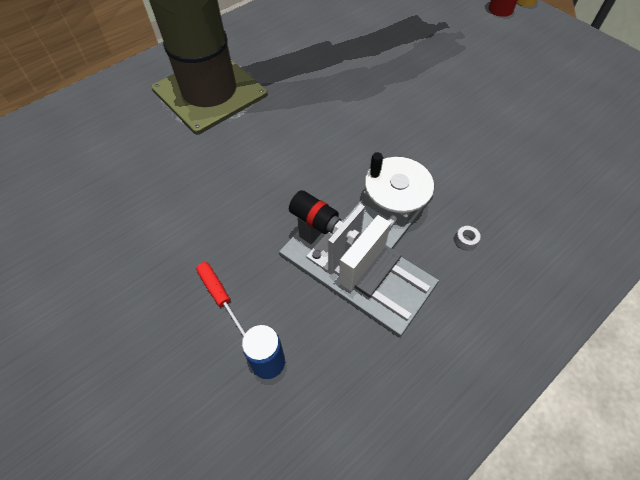

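View pics/top0.png

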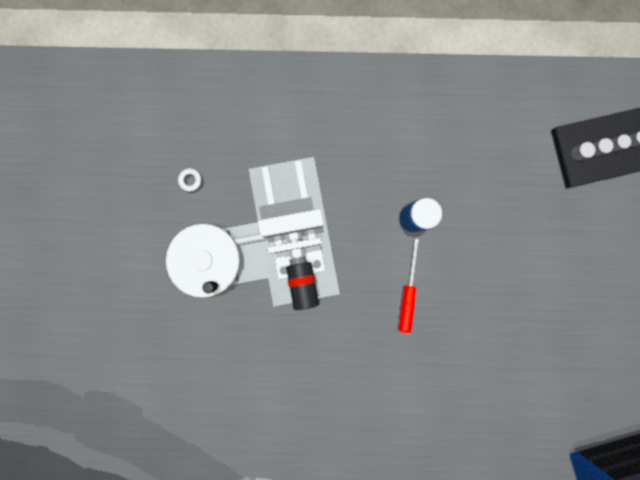

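The scene view shows the wheel's hub near (400,181), the handle top at (377,156) and the bracket and jaw near (350,240). In the top view the hub is at (203,260), the handle at (210,287), the bracket near (295,245) and the driver at (302,285). I'll make enlarged crops to pick accurate points.

```bash
python3 - <<'E'
import cv2,numpy as np
a=np.load("scene0.npz")["im"][135:315,265:445,::-1]; b=np.load("top0.npz")["im"][150:320,155:345,::-1]
cv2.imwrite("pics/c1.png",cv2.resize(a,(600,600)[:2],interpolation=cv2.INTER_CUBIC)) # scale 3.333
cv2.imwrite("pics/c2.png",cv2.resize(b,(760,680)[:2] if 0 else (665,595),interpolation=cv2.INTER_CUBIC)) # 3.5
E
```

```text
(no output)
```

View pics/c1.png

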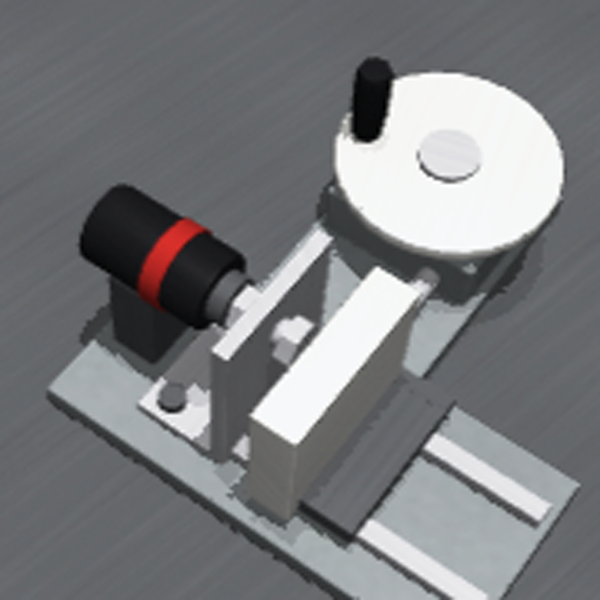

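View pics/c2.png

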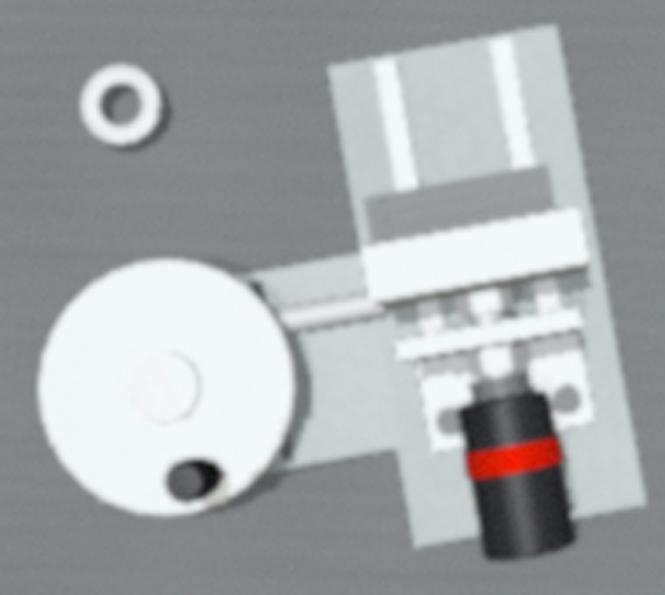

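In crop 1 the hub is at (450,156), the handle top at (375,66), and the jaw and bracket top corners are clear. In crop 2 the hub is at (166,387), the handle top at (188,480), the jaw top corners are (363,250), (372,302), (580,208) and (590,263), and the bracket top's ends are at (397,345) and (580,312). Next I'll triangulate these points and fit the fixture pose.

```bash
cat > h.py <<'E'
import numpy as np, cv2
from scipy.optimize import least_squares
np.set_printoptions(precision=3,suppress=True)
def load(n):
    d=np.load(n); return d["K"]@np.diag([1,-1,-1])@d["T"][:3]
def proj(P,X):
    p=P@np.r_[X,1]; return p[:2]/p[2]
E
python3 - <<'E'
from h import *
S,T=load("scene0.npz"),load("top0.npz")
s=lambda u,v:((u+.5)/3.3333-.5+265,(v+.5)/3.3333-.5+135)
t=lambda u,v:((u+.5)/3.5-.5+155,(v+.5)/3.5-.5+150)
tr=lambda X,p:(lambda c,s_:np.array([p[0]+c*X[0]-s_*X[1],p[1]+s_*X[0]+c*X[1],p[3]+X[2]]))(np.cos(p[2]),np.sin(p[2]))
# name, fixture fn(p) , scene, top ; p=x,y,yaw,z,travel,crank
L=[("hub",lambda p:(0,170,74),s(450,154),t(166,387)),
("handle",lambda p:(-50*np.cos(p[5]),170-50*np.sin(p[5]),123),s(375,67),t(188,480)),
("j-y-x",lambda p:(19+1e3*p[4],-55,114),s(250,413),t(590,263)),
("j-y+x",lambda p:(47+1e3*p[4],-55,114),s(292,443),t(580,208)),
("j+y+x",lambda p:(47+1e3*p[4],55,114),s(418,290),t(363,250)),
("j+y-x",lambda p:(19+1e3*p[4],55,114),s(375,268),t(372,302)),
("b-y+x",lambda p:(0,-45,130),s(228,358),t(580,312)),
("b-y-x",lambda p:(-10,-45,130),s(213,352),t(582,327)),
("b+y+x",lambda p:(0,45,130),s(334,234),t(397,345))]
for n,f,a,b in L:
    X=cv2.triangulatePoints(S,T,np.array(a),np.array(b))[:,0];print(n,X[:3]/X[3])
r=lambda p:np.concatenate([np.r_[proj(S,tr(f(p),p))-a,proj(T,tr(f(p),p))-b] for n,f,a,b in L])
o=least_squares(r,[560,100,0.17,0,0.001,0.1],x_scale=[10,10,.1,10,.01,.1])
p=o.x;print(p,o.cost);print(o.fun.reshape(-1,4))
print("head",tr((11,0,100),p),"axis",tr((0,170,98),p),"handle",tr(L[1][1](p),p))
from rig import sense
print(sense()["position"])
E
```

```text
hub [529.544  99.297  71.167]
handle [486.302  74.161 125.964]
j-y-x [ 595.364 -116.1    111.707]
j-y+x [ 621.486 -111.369  112.287]
j+y+x [599.231  -5.125 113.013]
j+y-x [573.926  -9.873 109.355]
b-y+x [ 571.453 -110.718  127.243]
b-y-x [ 563.814 -112.42   125.082]
b+y+x [553.781 -23.835 130.739]
[563.556 -67.218   0.203  -2.333   0.002   0.279] 10.131784800890113
[[-0.595 -0.243 -0.419 -0.24 ]
 [-0.415  1.035 -0.747  0.264]
 [-1.177  0.078  0.147  0.007]
 [ 0.472  0.472  0.04  -0.323]
 [ 0.432  0.242 -1.101 -0.76 ]
 [-0.484 -1.454 -0.798  0.445]
 [-0.987  0.516 -0.381 -1.427]
 [-1.489 -0.93   0.129  0.161]
 [-0.717  1.094 -0.964 -1.172]]
head [574.33  -65.001  97.667] axis [529.293  99.293  95.667] handle [484.977  76.14  120.667]
[202.271 590.764 230.582]
```

>>> move_arm(translation=[[-50,-45,0],[-100,-90,0],[-150,-135,0],[-200,-180,0],[-240,-217,0],[-275,-250,0],[-305,-278,0],[-330,-300,0]], twist=[[0,0,-4],[0,0,-8],[0,0,-12],[0,0,-16],[0,0,-20],[0,0,-24],[0,0,-28],[0,0,-30.5]], hand=[85,85,85,85,85,85,85,85])

```text
time: 0.9
position: [395.9, 238.9, 231.1]
tcp_rot: [-0.0, -0.102, 0.995, -0.0]
ft_force: [0.8, 0.0, 0.1]
opening: 0.997
gripper_force: 0.0
```

```bash
cat >> h.py <<'E'
from scipy.spatial.transform import Rotation as Ro
def tool():
    from rig import sense
    s=sense();q=s["tcp_rot"];return s,Ro.from_quat(np.r_[q[1:],q[0]]).as_matrix()
def to(*ws):
    s,R=tool();print("t",s["time"],"pos",s["position"],"F",s["ft_force"],"open",s["opening"],s["gripper_force"],"yaw_y",np.degrees(np.arctan2(R[1,1],R[0,1])),"tilt",R[:,2])
    for w in ws: print(w,"->",R.T@(np.array(w)-s["position"]))
E
python3 -c "
from h import *
to((485.5,75.5,231))"
```

```text
t 0.9 pos [395.85  238.933 231.147] F [0.836 0.025 0.068] open 0.9973723478849014 0.0 yaw_y 101.75504806048811 tilt [-0. -0. -1.]
(485.5, 75.5, 231) -> [ -54.474 -178.27     0.156]
```

>>> move_arm(translation=[[-14,-45,0],[-28,-90,0],[-41,-133,0],[-50,-163,0],[-54.5,-178,0],[-54.5,-178,0]], twist=[[0,0,0],[0,0,0],[0,0,0],[0,0,0],[0,0,0],[0,0,0]], hand=[85,85,85,85,85,85])

```text
time: 1.5
position: [485.3, 74.5, 230.8]
tcp_rot: [-0.0, -0.098, 0.995, -0.001]
ft_force: [-0.8, 1.0, 0.3]
opening: 0.992
gripper_force: 0.0
```

```bash
python3 - <<'E'
from h import *
from rig import grab_frame
to((485.5,75.5,231)); s,R=tool()
f=grab_frame("wrist");cv2.imwrite("pics/w1.png",f["image"][:,:,::-1])
np.savez("w1.npz",K=f["camera_matrix"],M=f["mount"],im=f["image"],p=s["position"],R=R)
print(f["camera_matrix"],f["mount"])
E
```

```text
t 1.5 pos [485.27   74.529 230.8  ] F [-0.844  1.038  0.304] open 0.9923324096801195 0.0 yaw_y 101.27537851787778 tilt [-0.    -0.001 -1.   ]
(485.5, 75.5, 231) -> [-0.416  0.907 -0.202]
[[368.863   0.    323.427]
 [  0.    368.863 240.728]
 [  0.      0.      1.   ]] [[  -0.001    0.951    0.308   78.701]
 [   1.       0.001   -0.      -0.6  ]
 [  -0.001    0.308   -0.951 -142.315]
 [   0.       0.       0.       1.   ]]
```

View pics/w1.png

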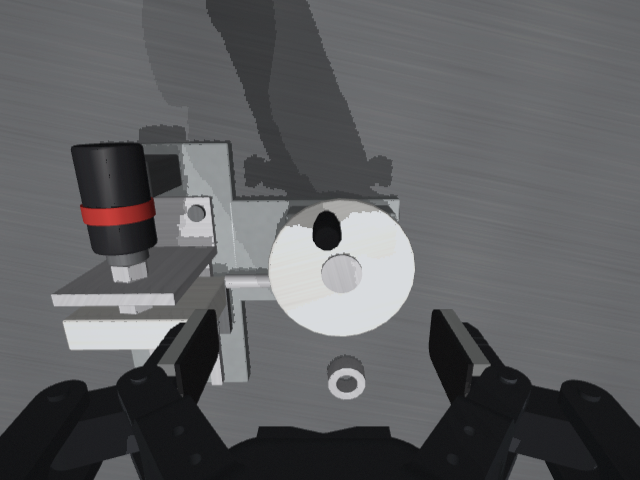

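The wrist picture shows the handle at (327,212–248) with its top at the lower end, the hub near (341,273), and the collar at (346,383), well outside the fingers. I'll check the fit by reprojection.

```bash
python3 - <<'E'
from h import *
d=np.load("w1.npz");M=np.eye(4);M[:3,:3]=d["R"];M[:3,3]=d["p"];T=np.linalg.inv(M@d["M"])
P=d["K"]@np.diag([1,-1,-1])@T[:3]
for X in ((485,76.1,121),(486.3,74.2,126),(529.3,99.3,72),(574.3,-65,98),(484.97,76.1,69)):print(X,proj(P,X))
g=d["im"].max(2);m=(g<45).astype(np.uint8);m[:205]=0;m[260:]=0;m[:,:300]=0;m[:,355:]=0
print(cv2.boundingRect(m))
# three-view triangulation of hub and handle top
S,T2=load("scene0.npz"),load("top0.npz")
for n,obs in (("hub",[(S,(399.8,181.2)),(T2,(202.1,260.2)),(P,(341.5,273.5))]),("handletop",[(S,(377.3,155)),(T2,(208.4,286.9)),(P,(327,236.5))])):
    o=least_squares(lambda X:np.concatenate([proj(A,X)-u for A,u in obs]),[520,90,90]);print(n,o.x,o.fun)
E
```

```text
(485, 76.1, 121) [326.561 237.136]
(486.3, 74.2, 126) [323.603 240.478]
(529.3, 99.3, 72) [342.02  272.503]
(574.3, -65, 98) [137.496 298.317]
(484.97, 76.1, 69) [326.113 218.891]
(313, 211, 28, 39)
hub [530.268  99.023  71.747] [-0.466 -0.243 -0.291 -0.764 -0.029 -0.171]
handletop [484.634  76.238 121.055] [-0.636  0.507 -0.906  0.37  -0.148  0.215]
```

>>> move_arm(translation=[[0,1.6,35],[0,1.6,75],[0,1.6,110],[0,1.6,135],[0,1.6,145],[0,1.6,145],[0,1.6,145],[0,1.6,145]], twist=[[0,0,0],[0,0,0],[0,0,0],[0,0,0],[0,0,0],[0,0,0],[0,0,0],[0,0,0]], hand=[85,85,85,85,85,40,10,10], grip_force=30)

```text
time: 2.35
position: [485.0, 79.7, 87.6]
tcp_rot: [0.001, -0.101, 0.995, 0.0]
ft_force: [-0.2, -0.3, -0.2]
opening: 0.509
gripper_force: 0.0
```

>>> move_arm(translation=[[0,0,0],[0,0,0],[0,0,0],[0,0,0]], twist=[[0,0,0],[0,0,0],[0,0,0],[0,0,0]], hand=[10,10,10,10])

```text
time: 2.75
position: [484.8, 78.7, 87.4]
tcp_rot: [0.001, -0.101, 0.995, -0.0]
ft_force: [-0.5, -1.4, 7.0]
opening: 0.246
gripper_force: 29.1
```

```bash
python3 - <<'E'
from h import *
to()
s,R=tool()
c=np.array([529.7,99.2]);r=50.2;z=s["position"][2]
a=np.arctan2(*(s["position"][:2]-c)[::-1]);print("ang",a,"r",np.hypot(*(s["position"][:2]-c)), "crank", a+np.pi-.203)
x0=np.r_[c+r*np.array([np.cos(a),np.sin(a)]),z]
for k in range(1,23):
    b=a+.3*k; w=np.r_[c+r*np.array([np.cos(b),np.sin(b)]),z]; v=R.T@(w-x0); print(k,v[:2].round(1))
E
```

```text
t 2.75 pos [484.805  78.683  87.412] F [-0.521 -1.374  6.999] open 0.24581627591147712 29.102513246471062 yaw_y 101.558885655416 tilt [ 0.002 -0.    -1.   ]
ang -2.7129319372254073 r 49.36138015775602 crank 0.22566071636438584
1 [ -5.5 -14. ]
2 [-14.9 -25.6]
3 [-27.4 -34. ]
4 [-41.7 -38.4]
5 [-56.7 -38.3]
6 [-71.  -33.8]
7 [-83.4 -25.2]
8 [-92.6 -13.4]
9 [-98.    0.6]
10 [-98.9  15.6]
11 [-95.4  30.2]
12 [-87.8  43.1]
13 [-76.7  53.1]
14 [-63.   59.5]
15 [-48.2  61.5]
16 [-33.4  59. ]
17 [-20.   52.3]
18 [-9.1 41.9]
19 [-1.9 28.8]
20 [ 1.2 14.1]
21 [-0.2 -0.8]
22 [ -6.  -14.7]
```

>>> move_arm(translation=[[-5.5,-14,0],[-14.9,-25.6,0],[-27.4,-34,0],[-41.7,-38.4,0],[-56.7,-38.3,0],[-71,-33.8,0],[-83.4,-25.2,0],[-83.4,-25.2,0]], twist=[[0,0,0],[0,0,0],[0,0,0],[0,0,0],[0,0,0],[0,0,0],[0,0,0],[0,0,0]], hand=[10,10,10,10,10,10,10,10])

```text
time: 3.55
position: [572.6, 72.5, 87.5]
tcp_rot: [0.002, -0.101, 0.995, 0.001]
ft_force: [0.8, 1.4, 4.8]
opening: 0.251
gripper_force: 30.3
```

```bash
cat > circ.py <<'E'
from h import *
to()
s,R=tool()
c=np.array([529.7,99.2]);r=50.2;p=s["position"]
a=np.arctan2(*(p[:2]-c)[::-1]);print("r",np.hypot(*(p[:2]-c)), "crank mod 2pi", (a+np.pi-.203)%(2*np.pi))
for k in range(1,10):
    b=a+.3*k; w=np.r_[c+r*np.array([np.cos(b),np.sin(b)]),p[2]]; v=R.T@(w-p); print(k,((b+np.pi-.203)%(2*np.pi)).round(2),v[:2].round(1))
E
python3 circ.py
```

```text
t 3.55 pos [572.615  72.545  87.457] F [0.777 1.44  4.79 ] open 0.2507707155478028 30.34853138116887 yaw_y 101.6318095969229 tilt [ 0.003  0.002 -1.   ]
r 50.51970133722215 crank mod 2pi 2.3827955851389837
1 2.68 [-8.3 12.5]
2 2.98 [-12.9  26.8]
3 3.28 [-13.   41.8]
4 3.58 [-8.7 56.2]
5 3.88 [-0.4 68.7]
6 4.18 [11.3 78.1]
7 4.48 [25.2 83.6]
8 4.78 [40.2 84.8]
9 5.08 [54.8 81.6]
```

Tracking is good with little force, so I'll continue.

>>> move_arm(translation=[[-8.3,12.5,0],[-12.9,26.8,0],[-13,41.8,0],[-8.7,56.2,0],[-0.4,68.7,0],[11.3,78.1,0],[25.2,83.6,0],[25.2,83.6,0]], twist=[[0,0,0],[0,0,0],[0,0,0],[0,0,0],[0,0,0],[0,0,0],[0,0,0],[0,0,0]], hand=[10,10,10,10,10,10,10,10])

```text
time: 4.35
position: [528.9, 149.2, 87.4]
tcp_rot: [0.001, -0.102, 0.995, 0.001]
ft_force: [-2.1, 2.5, 7.5]
opening: 0.248
gripper_force: 30.5
```

```bash
python3 circ.py
```

```text
t 4.35 pos [528.88  149.215  87.417] F [-2.086  2.512  7.502] open 0.247676934324044 30.52452537260251 yaw_y 101.6954009727598 tilt [ 0.001  0.001 -1.   ]
r 50.02136025277186 crank mod 2pi 4.525778715642947
1 4.83 [15.   0.7]
2 5.13 [29.5 -3.1]
3 5.43 [ 42.1 -11.1]
4 5.73 [ 51.9 -22.5]
5 6.03 [ 57.9 -36.3]
6 0.04 [ 59.5 -51.2]
7 0.34 [ 56.6 -66. ]
8 0.64 [ 49.6 -79.2]
9 0.94 [ 38.9 -89.7]
```

>>> move_arm(translation=[[15,0.7,0],[29.5,-3.1,0],[42.1,-11.1,0],[51.9,-22.5,0],[57.9,-36.3,0],[59.5,-51.2,0],[57.5,-63,0],[57.5,-63,0]], twist=[[0,0,0],[0,0,0],[0,0,0],[0,0,0],[0,0,0],[0,0,0],[0,0,0],[0,0,0]], hand=[10,10,10,10,10,10,10,10])

```text
time: 5.15
position: [487.3, 73.7, 87.4]
tcp_rot: [0.002, -0.1, 0.995, 0.0]
ft_force: [1.3, -2.3, 7.7]
opening: 0.245
gripper_force: 30.8
```

```bash
sed -i 's/\.3\*k/.08*k/' circ.py; python3 circ.py
```

```text
t 5.15 pos [487.337  73.711  87.389] F [ 1.276 -2.346  7.721] open 0.24485855303439658 30.847879427019507 yaw_y 101.4787548131489 tilt [ 0.003  0.001 -1.   ]
r 49.4398682177503 crank mod 2pi 0.3386640216290016
1 0.42 [-0.8 -4. ]
2 0.5 [-2.6 -7.6]
3 0.58 [ -4.6 -11. ]
4 0.66 [ -7.  -14.3]
5 0.74 [ -9.6 -17.3]
6 0.82 [-12.4 -20.2]
7 0.9 [-15.4 -22.8]
8 0.98 [-18.7 -25.2]
9 1.06 [-22.1 -27.3]
```

>>> move_arm(translation=[[-0.8,-4,0],[-2.6,-7.6,0],[-3.6,-9.3,0],[-4.6,-11,0],[-4.6,-11,0],[-4.6,-11,0]], twist=[[0,0,0],[0,0,0],[0,0,0],[0,0,0],[0,0,0],[0,0,0]], hand=[10,10,10,10,10,10])

```text
time: 5.75
position: [492.9, 66.1, 87.4]
tcp_rot: [0.001, -0.101, 0.995, 0.001]
ft_force: [-1.4, 2.3, 9.8]
opening: 0.247
gripper_force: 31.0
```

```bash
python3 circ.py
```

```text
t 5.75 pos [492.872  66.124  87.374] F [-1.359  2.315  9.795] open 0.24692724030859697 30.96022004610859 yaw_y 101.64860405936632 tilt [ 0.002  0.002 -1.   ]
r 49.50099902247909 crank mod 2pi 0.5287760680241613
1 0.61 [-1.6 -3.7]
2 0.69 [-4.  -6.9]
3 0.77 [-6.7 -9.9]
4 0.85 [ -9.6 -12.7]
5 0.93 [-12.7 -15.2]
6 1.01 [-16.  -17.5]
7 1.09 [-19.5 -19.5]
8 1.17 [-23.1 -21.2]
9 1.25 [-26.8 -22.7]
```

>>> move_arm(translation=[[-0.8,-1.8,0],[-1.6,-3.7,0],[-2.8,-5.3,0],[-2.8,-5.3,0],[-2.8,-5.3,0]], twist=[[0,0,0],[0,0,0],[0,0,0],[0,0,0],[0,0,0]], hand=[10,10,10,10,10])

```text
time: 6.25
position: [493.1, 65.9, 87.3]
tcp_rot: [-0.001, -0.104, 0.995, 0.004]
ft_force: [-10.7, 10.6, 14.7]
opening: 0.249
gripper_force: 31.6
```

```bash
python3 circ.py; python3 - <<'E'
from h import *
from rig import grab_frame
f=grab_frame("scene");a=f["image"][135:315,265:445,::-1]
cv2.imwrite("pics/c3.png",cv2.resize(a,(600,600),interpolation=cv2.INTER_CUBIC))
E
```

```text
t 6.25 pos [493.084  65.871  87.324] F [-10.689  10.583  14.69 ] open 0.24871958804175573 31.60472407238558 yaw_y 101.94204096539654 tilt [-0.003  0.007 -1.   ]
r 49.513095393776005 crank mod 2pi 0.5354518268506385
1 0.62 [-1.6 -3.7]
2 0.7 [-4.  -6.9]
3 0.78 [-6.7 -9.9]
4 0.86 [ -9.6 -12.7]
5 0.94 [-12.7 -15.2]
6 1.02 [-16.  -17.5]
7 1.1 [-19.5 -19.5]
8 1.18 [-23.1 -21.2]
9 1.26 [-26.9 -22.6]
```

View pics/c3.png

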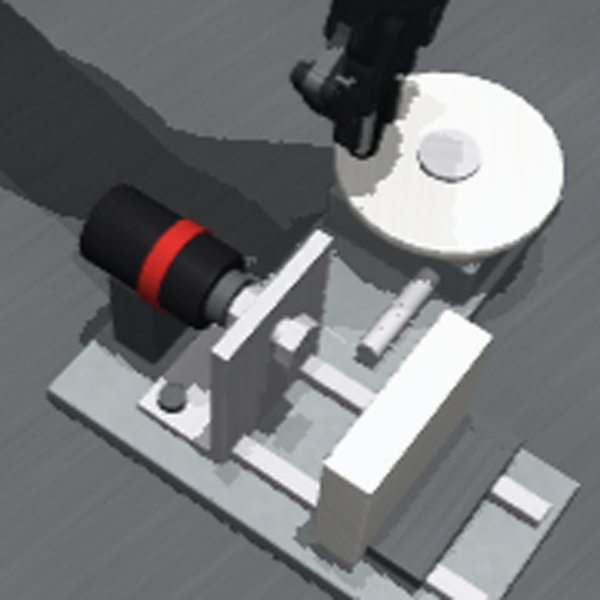

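The stop is reached: 15 N of resistance at the handle and the jaw face is far from the bracket, with the head clear at (290,335) in the crop. I'll relieve the push, open the fingers and rise.

>>> move_arm(translation=[[1.2,2.5,0],[2.2,4.5,0],[2.2,4.5,0],[2.2,4.5,0],[2.2,4.5,0],[2.2,4.5,0],[2.2,4.5,0],[2.2,4.5,0]], twist=[[0,0,0],[0,0,0],[0,0,0],[0,0,0],[0,0,0],[0,0,0],[0,0,0],[0,0,0]], hand=[10,10,80,80,80,80,80,80])

```text
time: 7.1
position: [493.3, 64.1, 86.2]
tcp_rot: [-0.0, -0.101, 0.995, 0.0]
ft_force: [-0.1, 0.2, 0.9]
opening: 0.935
gripper_force: 0.0
```

>>> move_arm(translation=[[0,0,-25],[0,0,-55],[0,0,-90],[0,0,-120],[0,0,-143],[0,0,-143]], twist=[[0,0,0],[0,0,0],[0,0,0],[0,0,0],[0,0,0],[0,0,0]], hand=[80,80,80,80,80,80])

```text
time: 7.7
position: [495.1, 64.8, 232.1]
tcp_rot: [0.003, -0.101, 0.995, 0.0]
ft_force: [-0.3, 0.4, 0.2]
opening: 0.938
gripper_force: 0.0
```

```bash
python3 -c "
from h import *
to((574.3,-65,231))"
```

```text
t 7.7 pos [495.123  64.763 232.09 ] F [-0.327  0.449  0.205] open 0.9379535648735053 0.0 yaw_y 101.57827206384208 tilt [ 0.006  0.001 -1.   ]
(574.3, -65, 231) -> [ -51.514 -143.014    1.398]
```

>>> move_arm(translation=[[-15,-38,0],[-30,-78,0],[-44,-112,0],[-54,-134,0],[-58,-143,0],[-58,-143,0],[-58,-143,0]], twist=[[0,0,0],[0,0,0],[0,0,0],[0,0,0],[0,0,0],[0,0,0],[0,0,0]], hand=[80,80,80,80,80,80,80])

```text
time: 8.4
position: [577.8, -62.3, 228.8]
tcp_rot: [-0.001, -0.102, 0.995, 0.001]
ft_force: [-0.1, 0.2, -0.7]
opening: 0.936
gripper_force: 0.0
```

```bash
python3 - <<'E'
from h import *
from rig import grab_frame
to((581.2,-63.6,231)); s,R=tool()
f=grab_frame("wrist")
np.savez("w2.npz",K=f["camera_matrix"],M=f["mount"],im=f["image"],p=s["position"],R=R)
M=np.eye(4);M[:3,:3]=R;M[:3,3]=s["position"];P=f["camera_matrix"]@np.diag([1,-1,-1])@np.linalg.inv(M@f["mount"])[:3]
im=f["image"][:,:,::-1].copy()
c,sn=np.cos(.203),np.sin(.203)
u0,v0=proj(P,np.array((574.3,-65,98))).astype(int)-[90,75]
u0,v0=max(u0,0),max(v0,0);cr=cv2.resize(im[v0:v0+150,u0:u0+180],None,fx=4,fy=4,interpolation=cv2.INTER_CUBIC)
print("crop origin",u0,v0,"x4")
for n,X in dict(head=(11,0,100),bl=(0,45,130),br=(0,-45,130),bl2=(-10,45,130),br2=(-10,-45,130),jl=(63,55,114),jr=(63,-55,114),headtopf=(16,0,112),hl=(16,14,100),hr=(16,-14,100)).items():
    w=np.array((563.556+c*X[0]-sn*X[1],-67.218+sn*X[0]+c*X[1],X[2]-2.3)); q=proj(P,w); e=((q-[u0,v0]+.5)*4-.5); print(n,w,e)
    cv2.drawMarker(cr,tuple(int(i) for i in e),(0,0,255),cv2.MARKER_CROSS,12,1)
cv2.imwrite("pics/w2.png",cr)
E
```

```text
t 8.4 pos [577.82  -62.324 228.761] F [-0.054  0.151 -0.75 ] open 0.9363136153051215 0.0 yaw_y 101.72841569880353 tilt [-0.002  0.001 -1.   ]
(581.2, -63.6, 231) -> [-3.047 -1.933 -2.246]
crop origin 231 149 x4
head [574.33 -65.    97.7 ] [362.749 301.654]
bl [554.484 -23.142 127.7  ] [626.277 285.713]
br [ 572.628 -111.294  127.7  ] [ 97.74  285.578]
bl2 [544.689 -25.158 127.7  ] [629.474 228.125]
br2 [ 562.834 -113.31   127.7  ] [ 94.413 227.938]
jl [614.174  -0.646 111.7  ] [646.598 579.911]
jr [ 636.351 -108.387  111.7  ] [ 78.662 580.035]
headtopf [579.227 -63.992 109.7  ] [362.564 344.781]
hl [576.405 -50.28   97.7  ] [435.319 326.693]
hr [582.05  -77.705  97.7  ] [290.21  326.665]
```

View pics/w2.png

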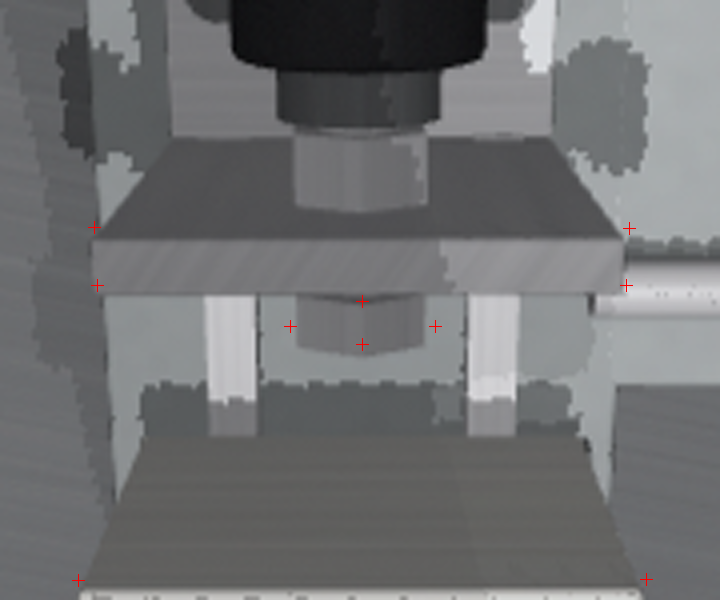

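The reprojected crosses land within about 2 px: the bracket's edge at row 293 against 286 predicted, the jaw edge at 590 against 580. That confirms full opening and asks for about +1.6 mm along fixture x. The head spans columns 297–425 (flats upright, centre 362). Descending.

>>> move_arm(translation=[[-4.7,-2,15],[-4.7,-2,40],[-4.7,-2,70],[-4.7,-2,90],[-4.7,-2,90],[-4.7,-2,90]], twist=[[0,0,0],[0,0,0],[0,0,0],[0,0,0],[0,0,0],[0,0,0]], hand=[80,80,80,80,80,80])

```text
time: 9.05
position: [583.7, -64.3, 139.0]
tcp_rot: [-0.0, -0.102, 0.995, 0.0]
ft_force: [0.6, -0.1, -0.1]
opening: 0.938
gripper_force: 0.0
```

```bash
python3 -c "
from h import *
to((582.8,-63.3,80))"
```

```text
t 9.05 pos [583.736 -64.264 139.022] F [ 0.577 -0.059 -0.118] open 0.9380758446451896 0.0 yaw_y 101.68686724569838 tilt [-0.001  0.001 -1.   ]
(582.8, -63.3, 80) -> [ 0.69   1.095 59.023]
```

>>> move_arm(translation=[[0.5,1,20],[0.5,1,40],[0.5,1,52],[0.5,1,59],[0.5,1,59],[0.5,1,59],[0.5,1,59],[0.5,1,59]], twist=[[0,0,0],[0,0,0],[0,0,0],[0,0,0],[0,0,0],[0,0,0],[0,0,0],[0,0,0]], hand=[80,80,80,80,80,50,30,10], grip_force=50)

```text
time: 9.85
position: [583.7, -64.3, 81.0]
tcp_rot: [0.001, -0.101, 0.995, -0.0]
ft_force: [0.9, 0.8, 0.2]
opening: 0.439
gripper_force: 0.0
```

>>> move_arm(translation=[[0,0,0],[0,0,0],[0,0,0],[0,0,0],[0,0,0],[0,0,0],[0,0,0],[0,0,0]], twist=[[0,0,0],[0,0,0],[0,0,0],[0,0,0],[0,0,0],[0,0,0],[0,0,0],[0,0,0]], hand=[10,10,10,10,10,10,10,10])

```text
time: 10.65
position: [583.4, -63.4, 81.0]
tcp_rot: [0.0, -0.101, 0.995, 0.0]
ft_force: [-1.2, 1.8, 5.7]
opening: 0.269
gripper_force: 49.1
```

```bash
python3 - <<'E'
from h import *
from rig import grab_frame
to()
f=grab_frame("wrist");cv2.imwrite("pics/w3.png",f["image"][:,:,::-1])
E
```

```text
t 10.65 pos [583.381 -63.405  80.986] F [-1.154  1.84   5.734] open 0.2694838471544429 49.07358309603296 yaw_y 101.64478027236756 tilt [ 0.001  0.001 -1.   ]
```

View pics/w3.png

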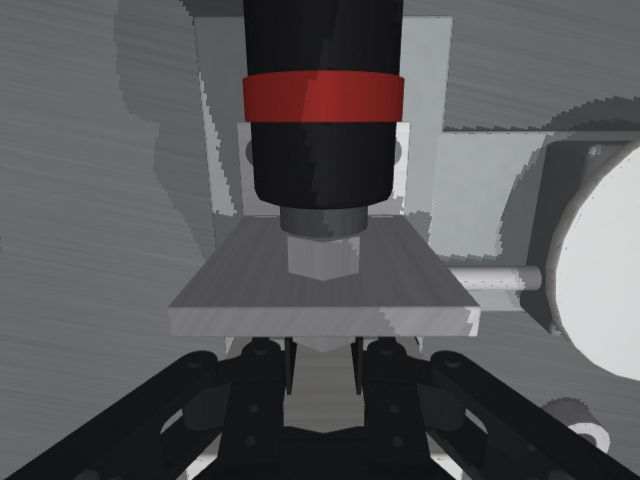

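The pads sit either side of the head below the bracket edge (columns 288 and 360, row 365), with an opening of about 23 mm at 49 N. I'll hold a little longer and check that the grip is steady and the jaw still open.

>>> move_arm(translation=[[0,0,0],[0,0,0],[0,0,0],[0,0,0],[0,0,0],[0,0,0],[0,0,0],[0,0,0]], twist=[[0,0,0],[0,0,0],[0,0,0],[0,0,0],[0,0,0],[0,0,0],[0,0,0],[0,0,0]], hand=[10,10,10,10,10,10,10,10])

```text
time: 11.5
position: [583.4, -63.4, 81.0]
tcp_rot: [0.0, -0.101, 0.995, 0.0]
ft_force: [-1.0, 1.8, 5.5]
opening: 0.266
gripper_force: 49.1
```

```bash
python3 - <<'E'
from h import *
from rig import grab_frame,sense
to()
a=cv2.imread("pics/w3.png")[235:290,280:370].astype(int);f=grab_frame("wrist")["image"][:,:,::-1]
print("nut change mean/max",np.abs(f[235:290,280:370]-a).mean(),np.abs(f[235:290,280:370]-a).max(),"static ref",np.abs(f[300:335,180:470].astype(int)-cv2.imread("pics/w3.png")[300:335,180:470]).mean())
g=grab_frame("scene")["image"][115:335,245:465,::-1];cv2.imwrite("pics/c4.png",cv2.resize(g,(600,600),interpolation=cv2.INTER_CUBIC))
E
```

```text
t 11.5 pos [583.366 -63.411  80.971] F [-1.009  1.848  5.451] open 0.2661129626010828 49.07257965649478 yaw_y 101.64494681020518 tilt [ 0.001  0.001 -1.   ]
nut change mean/max 0.38525252525252524 8 static ref 0.34344827586206894
```

View pics/c4.png

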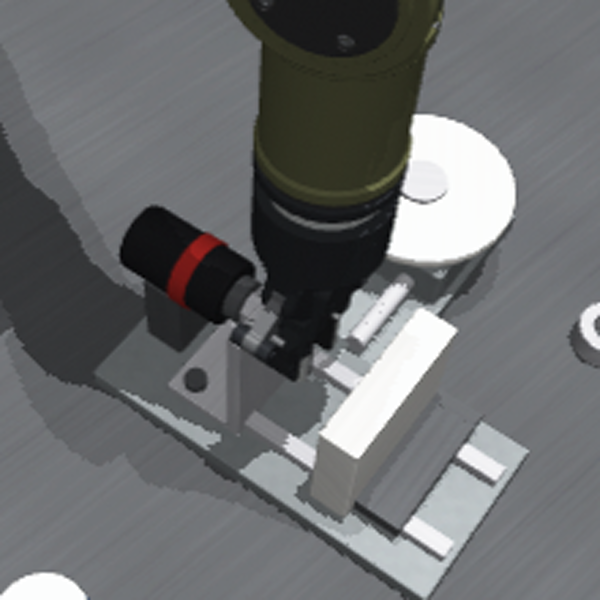

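The fingers hold the head at (300,350), the jaw is open (face edge near (385,380)), and the nut no longer changes between pictures.

```bash
python3 -c "
from rig import sign_off
print(sign_off())"
```

```text
the job is handed in; nothing more can be done
None
```

I turned the crank to its stop, left the jaw fully open, and handed the job in at about 11.5 s with the fingers gripping the bolt head at about 49 N; the nut showed no movement over the last 0.85 s, and I kept clear of the oil can, screwdriver and collar.

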